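# Close the seed sheller's roller cover and hold it down on its seal

### The arm

A 6-joint arm with a two-finger parallel gripper is mounted at the origin on the work surface. World frame = base frame: x ahead of the robot, y to its left, z up, the work surface at z = 0. Lengths are in m, angles in degrees, forces in N, time in s.
With the tool pointing down it reaches from about 0.35 to 0.875 m from the base axis. Payload 4.2 kg.
Tool frame: the origin (TCP) lies on the front face of the gripper's body, between the roots of the fingers; the fingertips stand finger_overhang ahead of it and the grasp point (between the pads) lies 51 mm ahead of it (finger_overhang is the distance from the TCP to the fingertips, in m); z points along the fingers, y is the line along which they close (so a half turn about z gives the same grasp; the last joint's range is limited). The gripper opens to 87 mm and grips with 3 to 60 N. Pads are 19 mm wide; open, the fingers measure 117 mm over their backs; the gripper's body (75 mm by 190 mm) begins 51 mm behind the grasp point.
Start: joints at [80.134, 22.042, 0.453, 0, -68.411, -14.817], TCP at [0.261, 0.568, 0.292] pointing down, gripper open.
Joint ranges: [-179.83, 179.83], [-69.29, 118.12], [-61.27, 80.66], [-181.25, 117.63], [-171.15, -9.14], [-177.46, 177.46]. Speed limits (degrees/s): [159.86, 159.86, 180, 180, 180, 180].

### API

Orientations are given as a 3x3 rotation matrix whose columns are the frame's x, y, z axes.
In Python, from station import sense, capture, camera_model, finish_job, finger_overhang gives the robot as it stands. The module is installed in compiled form; this text tells all that it offers.
- The arm moves only by the tool jog_arm, never from a script. Its argument "rows" is a list that holds one entry, the list of rows, each a list of 4 numbers: the shift along the tool's x, y, z in m, then the turn about the tool's z in rad. A call has 1 to 20 rows; each row shifts and turns the commanded pose from where the row before left it, along the tool's axes as they then stand; what a row does not reach is not made up. A row lasts 1/8 s, in which the tool goes at most 62.5 mm and 10.7 degrees, less where a joint would pass 70% of its speed; a pose out of reach is approached as far as the arm can. A call is refused whole if a number of a shift passes 0.0625 or a number of a turn 0.188, either way. A call with a gripper value outside its range is refused whole. "claw" is the opening, from 0 (shut) to 1 (fully open), set as the call begins (left out, the last holds). The fingers move at their own pace and stop on an object; the grip force is fixed at half the most. Time passes only in rows, so rows that do not move let the fingers close. It gives the time, the measured TCP pose, the force, the opening and the grip force at its end, in the units of the state.
- sense(): the state, without advancing time (a new reading comes with each control period).
- capture(name): name is "side" or "top" or "wrist"; returns the picture (420x560x3 uint8, red, green, blue); there is no depth.
- camera_model(name): a dict with "fovy" (degrees; the focal length in pixels is half the picture's height over the tangent of half this angle, whatever the lens; pixels are square), "cx", "cy" (the principal point, pixels), "k1" (the pictures are not rectified: a ray, as slopes to the right and down, at radius r is drawn at 1 + k1 r^2 times it, then the intrinsics apply), "eye" and "rotation" of the camera in the world. Camera axes: x right, y down, z forward; pixel columns grow to the right and rows downward; lengths in m; the calibration is good to about 2 mm. A picture is of the moment at which its call begins: read the wrist's pose just before it. camera_model takes no time and is no camera call; for the wrist camera it gives the pose at the moment of the call.
- finish_job(): hands the job in; it is judged then, once.
The state is a dict: "time_s": time; "joints": joint angles; "joint_velocities": joint speeds; "effort": joint torques, N m; "tcp_pos": TCP position; "ee_rot": TCP orientation; "wrist_force": force on the tool from outside, world axes, zero at the start; "moment": the same for the moment, N m; "gripper_width": opening from 0.0 (shut) to 1.0 (fully open); "gripper_force": force on a finger pad.
Only numpy, scipy, OpenCV 4.12 (cv2) and the standard library are available. Lean on these libraries where they do the work, as an engineer would, in place of code of your own. Each camera call takes 0.05 s, during which the arm holds its last target. There are 200 camera calls.

### The job

The rollers of the seed sheller have been cleaned: first swing the magnifier lamp aside until no part of its head hangs over the machine, then, with the cover still standing open, turn the red turn button until it lines up with the slot in the cover. Then fold the cover down over the button, press it flat against the frame against the springy seal, and stay there: finish while still holding it pressed down, so that a colleague can lock it. Leave the other things on the table where they are.

Things in the scene. Friction and masses are not known exactly. Their poses are not given: they have to be found in the camera images.
- sheller: Bench-top seed sheller, fixed: white casing 280 mm (its x) by 240 mm (its y), 120 mm high; its flat top is the cover's frame. Origin: centre of its underside on the table; x to the rear, y to the cover's hinge side, z up. Steel feed hopper on the rear, 69 to 131 mm behind the origin, top 175 mm above the table; blue motor behind the casing. It carries cover and button.
- lamp: Foot (96 mm across, on the table) and upright post (270 mm high, on the origin's z axis) of the magnifier lamp, fixed, behind the sheller's rear right corner. Origin at the foot's underside. The lamp's level arm turns about the post.
- lamp_head (a point): Centre of the lamp's round white head: 130 mm across, 22 mm thick, 249 mm above the table, 245 mm from the post's axis. It is clear of the sheller when its centre is more than 185 mm in -y of the sheller's origin, in the sheller's axes.
- lamp_grip (a point): Middle of the upright black grip pin on the lamp's head: 16 mm in diameter, 50 mm tall, standing on the head's top from 260 to 310 mm above the table (this point 285 mm). 53 mm beyond the head's centre, 298 mm from the post's axis.
- lamp_arm (a joint): Swing of the lamp arm about its post, rad, anticlockwise seen from above: near 0 over the cover opening, then toward the robot and out past the sheller's -y side; clear of the sheller from about 0.75; stops at -0.15 and 2.0. Stiff (about 0.25 N m): it stays where it is left.
- turn_button (a joint): Turn of the red turn button about its upright axis, rad, anticlockwise seen from above: 0 = its wing lies along the cover's slot (along the sheller's y), 1.57 = fully crosswise. Stops at -0.6 and 1.62, none at 0. The slot lets the wing through within about 0.17 rad of 0. Friction about 0.08 N m.
- button_wing (a point): Centre of the button's upright red wing, on its turning axis: 36 mm long (this point's y), 10 mm thick (x), 26 mm tall, white line along its top; 10 to 36 mm above the sheller's top (this point 143 mm above the table). 35 mm in -x, 50 mm in -y of the sheller's origin. Free on all sides but for the soft seal strip, 7 mm proud, 24 mm to the hinge side.
- cover (a joint): Angle of the steel cover, rad: 0 = flat on the frame; 1.6 to 1.85 at the start (standing open, past upright); stop at 1.95. A friction hinge (0.4 N m) holds it wherever left. From 0.06 down it squeezes a springy rubber seal that lifts it again when let go: about 14 N near the free edge pushes it flat, 9 N keeps it so. A crosswise button stops it at about 0.25.
- cover_hinge (a point): Middle of the cover's hinge line, fixed, level with the frame's top (120 mm above the table), 35 mm in -x and 95 mm in +y of the sheller's origin. The hinge line runs along the sheller's x; shut, the cover reaches from it 180 mm in -y.
- cover_edge (a point): Middle of the cover's free edge, outer face. Plate 180 mm square, 6 mm thick, underside on the hinge line; y points from free edge to hinge, z out of the outer face (up when shut, then 126 mm above the table). Slot 54 by 17 mm along y, its centre 145 mm from the hinge line, half-way along it. Beside the slot, 9 to 90 mm either way, is bare plate to push on; shut, the wing stands 30 mm proud.
- oil_bottle_a: Loose bystander: green glass oil bottle, 58 mm across, 200 mm tall, black cap; origin at the centre of its underside.
- oil_bottle_b: Loose bystander: a second green glass oil bottle like the first, 58 mm across, 200 mm tall; origin at the centre of its underside.
- sample_jar: Loose bystander: amber sample jar with white lid, 72 mm across, 90 mm tall; origin at the centre of its underside.
- pink_tub: Loose bystander: open pink plastic tub, 150 mm across the rim, 110 mm tall; origin at the centre of its underside.
- seed_basket: Loose bystander: round shallow bamboo basket heaped with dark seeds, 250 mm across, about 50 mm tall; origin at the centre of its underside.
- roller_brush: Loose bystander: hand brush with wooden handle lying on the table; origin under its middle.
- paper_cup: Loose bystander: white paper cup, 72 mm across, 85 mm tall; origin at the centre of its underside.

How it is judged:
By the outcome, as a careful person would: the job done as asked, in the order asked, and still so for the second after the job is handed in, while the arm keeps its last pose, push and grip.
It also fails if it takes over 67 s, if anything falls off the work surface, if the arm or the gripper's body presses on something with over 40 N, if the wrist force passes 120 N, or if a joint passes its speed limit or range.

## Working session

There is one attempt and no reset: what is moved stays moved. The work goes in short steps, Python scripts to look and compute and a tool call to move; the robot and the scene stay as the last step left them, time stands still between calls to the robot, and variables do not carry over. Pictures are saved under pics/ and viewed, at most 10 in all, crops included, and the job is handed in when it is done.

Besides the shell and the picture viewer there is one more tool, called after ">>>" as name(argument=value, ...) on one line, values as JSON. jog_arm: Moves the arm, as the interface text tells. Its arguments: {"type":"object","properties":{"rows":{"type":"array"},"claw":{"type":"number"}},"required":["rows"]}

```bash
mkdir -p pics
python3 - <<'E'
from station import *
import cv2,numpy as np
s=sense();print(s['time_s'],s['tcp_pos'],s['ee_rot'],finger_overhang,s['gripper_width'])
for n in['side','top']:
    cv2.imwrite(f'pics/{n}0.png',cv2.resize(capture(n),(784,588),interpolation=cv2.INTER_CUBIC)[:,:,::-1]);print(n,camera_model(n))
E
```

```text
0.0 [0.26076203 0.56749929 0.29115999] [[ 9.08575819e-01 -4.17719122e-01 -8.45795507e-04]
 [-4.17719974e-01 -9.08573651e-01 -1.98590585e-03]
 [ 6.10833363e-05  2.15765171e-03 -9.99997670e-01]] 0.0697 0.9993203110513431
side {'fovy': 45.72132802169346, 'cx': 272.1247107936372, 'cy': 221.64877273127345, 'k1': -0.08751372132835249, 'eye': array([-0.75700431, -0.38671585,  1.2494995 ]), 'rotation': array([[ 0.26323629, -0.58933612,  0.76379945],
       [-0.9645564 , -0.17585595,  0.19673749],
       [ 0.01837417, -0.78851609, -0.61473959]])}
top {'fovy': 57.29296829072161, 'cx': 283.65239813881294, 'cy': 206.89224698005523, 'k1': -0.10917365253096835, 'eye': array([ 0.28214299, -0.04948443,  1.41404493]), 'rotation': array([[-0.0257344 , -0.97974442,  0.19859156],
       [-0.99958965,  0.02271947, -0.01744572],
       [ 0.01258045, -0.19895903, -0.97992706]])}
```

View pics/side0.png

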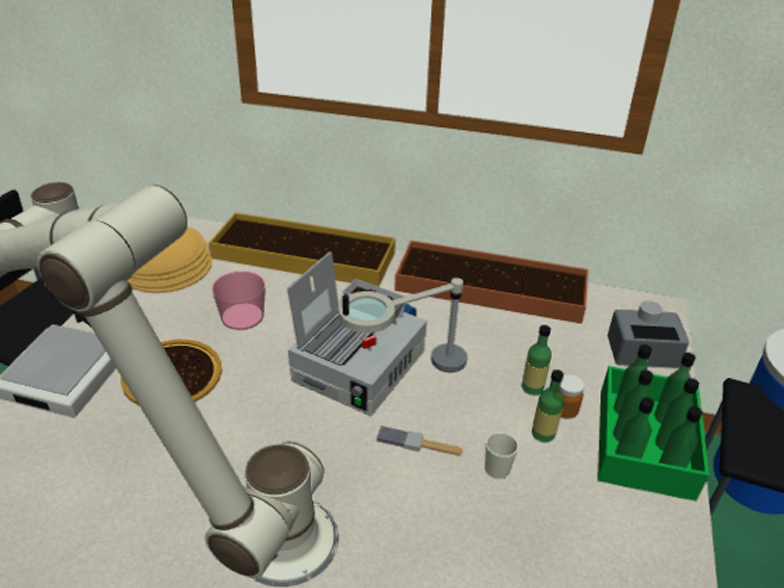

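View pics/top0.png

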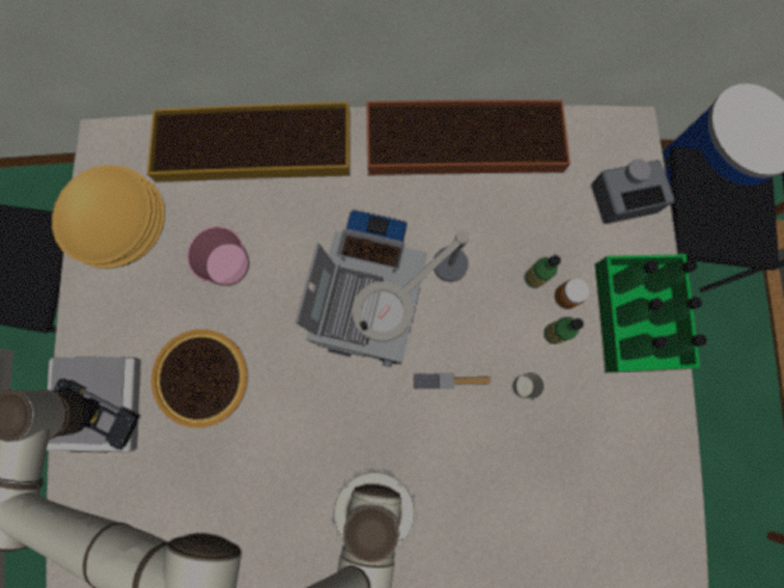

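The side and top views show the sheller ahead of the robot, cover open on its left (+y). The lamp head is over the button (top view, head ~(383,308), post ~(462,238)), bottles and cup are at the right. Next I enlarge crops.

```bash
cat > h.py <<'E'
from station import *
import cv2,numpy as np
def px(n,u,v,z,m=None):
    "pixel -> world point on plane z"
    m=m or camera_model(n); f=210/np.tan(np.radians(m['fovy']/2))
    d=np.array([(u-m['cx'])/f,(v-m['cy'])/f]); s=d.copy()
    for _ in range(20): s=d/(1+m['k1']*(s@s))
    r=m['rotation']@np.array([s[0],s[1],1]); return m['eye']+r*(z-m['eye'][2])/r[2]
def proj(n,P,m=None):
    m=m or camera_model(n); f=210/np.tan(np.radians(m['fovy']/2))
    c=m['rotation'].T@(np.array(P)-m['eye']); s=c[:2]/c[2]; s=s*(1+m['k1']*(s@s))
    return s*f+[m['cx'],m['cy']]
def crop(n,u0,v0,w,h,k,name,im=None):
    im=capture(n) if im is None else im
    cv2.imwrite(f'pics/{name}.png',cv2.resize(im[v0:v0+h,u0:u0+w],None,fx=k,fy=k,interpolation=cv2.INTER_CUBIC)[:,:,::-1])
E
python3 - <<'E'
from h import *
a=cv2.resize(capture('top')[140:270,200:350],None,fx=4,fy=4,interpolation=cv2.INTER_CUBIC)
crop('top',205,145,140,120,5,'topc'); crop('side',190,175,150,120,5,'sidec')
E
```

```text
(no output)
```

View pics/topc.png

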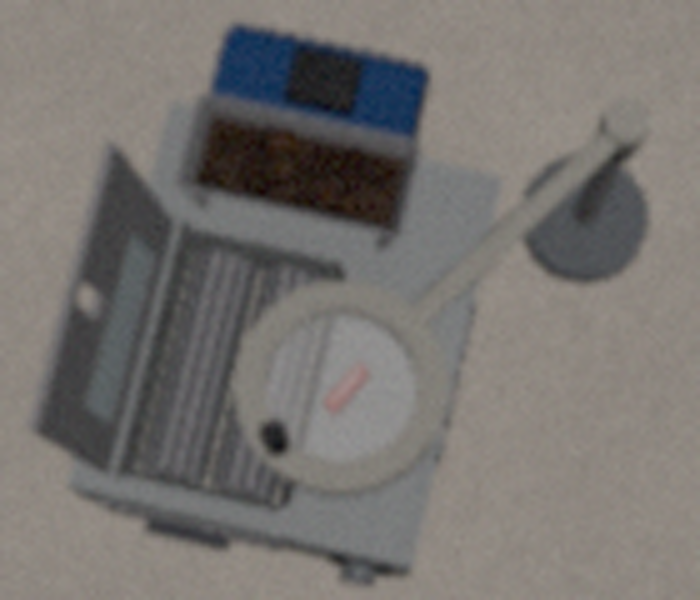

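View pics/sidec.png

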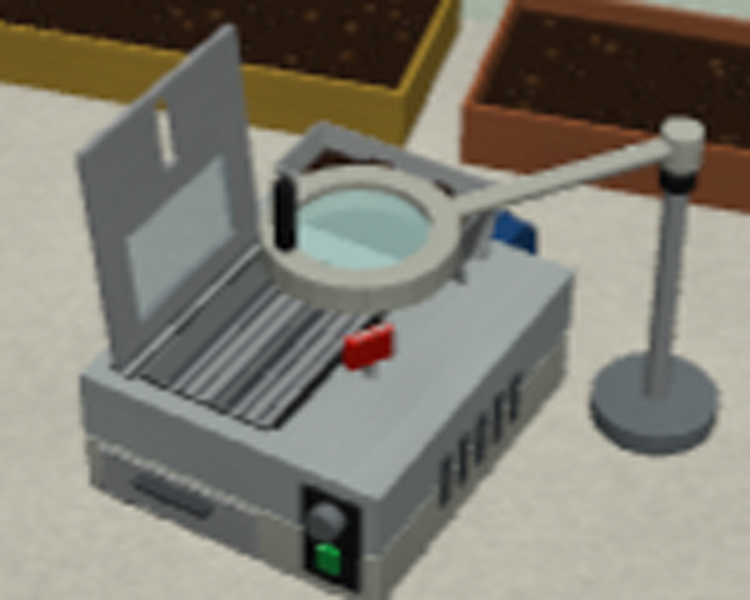

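Top crop: casing top corners (410,573), (497,175), (72,485), (158,100), lamp post top (627,118), head centre (340,388), pin (275,435), wing line (328,408)–(368,368). Side crop: top corners (378,498), (82,378), (573,272), pin from (285,180) to (285,245), wing top (345,345)–(393,327).

```bash
cat >> h.py <<'E'
T=lambda u,v,z:px('top',205+u/5,145+v/5,z)
S=lambda u,v,z:px('side',190+u/5,175+v/5,z)
E
python3 - <<'E'
from h import *
np.set_printoptions(precision=4,suppress=True)
from scipy.optimize import least_squares
L=[(-.14,-.12),(.14,-.12),(-.14,.12),(.14,.12)]
obs=[('top',205+u/5,145+v/5,l) for (u,v),l in zip([(410,573),(497,175),(72,485),(158,100)],L)]+[('side',190+u/5,175+v/5,l) for (u,v),l in zip([(378,498),(573,272),(82,378)],L)]
def sh(p,l,z=.12):
    c,s=np.cos(p[2]),np.sin(p[2]);return np.array([p[0]+c*l[0]-s*l[1],p[1]+s*l[0]+c*l[1],z])
M={n:camera_model(n) for n in('top','side')}
f=lambda p:np.concatenate([proj(n,sh(p,l),M[n])-[u,v] for n,u,v,l in obs])
r=least_squares(f,[.5,0,0]);p=r.x;print('sheller',p,r.fun)
c,s=np.cos(p[2]),np.sin(p[2])
loc=lambda P:np.array([[c,s],[-s,c]])@(P[:2]-p[:2])
print('button',sh(p,(-.035,-.05),.143),'hinge',sh(p,(-.035,.095)))
for n,P in dict(post=T(627,112,.27),head=T(340,388,.26),postS=S(683,128,.272),pinT=T(270,430,.31),pinS=S(285,180,.31),pinSb=S(285,245,.26),w1=T(328,408,.156),w2=T(368,368,.156),w1S=S(345,345,.156),w2S=S(393,327,.156),tipL=T(37,432,.29),tipR=T(110,148,.29)).items(): print(n,P,'local',loc(P))
for th in(1.6,1.7,1.8):
  for x in(-.125,.055):
    q=sh(p,(x,.095-.18*np.cos(th)),.12+.18*np.sin(th)); a=proj('top',q);b=proj('side',q);print(th,(a-[205,145])*5,(b-[190,175])*5)
E
```

```text
sheller [ 0.5327  0.0017 -0.2452] [ 0.4409 -1.1048  0.3523 -0.2514 -1.3309  0.7495  1.3989  0.2262  0.3939
  0.6954 -0.1983 -0.6316 -1.124  -0.1558]
button [ 0.4866 -0.0383  0.143 ] hinge [0.5218 0.1024 0.12  ]
post [ 0.6361 -0.2187  0.27  ] local [ 0.1539 -0.1887]
head [ 0.4681 -0.0364  0.26  ] local [-0.0534 -0.0527]
postS [ 0.6224 -0.2204  0.272 ] local [ 0.141  -0.1937]
pinT [0.4364 0.004  0.31  ] local [-0.094  -0.0212]
pinS [0.4403 0.0042 0.31  ] local [-0.0902 -0.02  ]
pinSb [0.4375 0.004  0.26  ] local [-0.0928 -0.0209]
w1 [ 0.4717 -0.027   0.156 ] local [-0.0522 -0.0427]
w2 [ 0.4979 -0.0541  0.156 ] local [-0.0202 -0.0626]
w1S [ 0.4706 -0.0266  0.156 ] local [-0.0533 -0.0426]
w2S [ 0.498  -0.0526  0.156 ] local [-0.0204 -0.0611]
tipL [0.441  0.1426 0.29  ] local [-0.1231  0.1144]
tipR [0.6141 0.1001 0.29  ] local [0.0551 0.1152]
1.6 [ 56.6831 438.1935] [ 97.0987 163.2588]
1.6 [131.7212 148.7175] [247.068   30.6406]
1.7 [ 27.5525 431.772 ] [ 74.3796 156.6261]
1.7 [103.2761 143.1309] [225.2721  25.0815]
1.8 [ -0.4727 425.8851] [ 52.3729 152.3914]
1.8 [ 75.7787 138.4995] [204.0359  21.8142]
```

>>> jog_arm(rows=[[[0, 0, -0.05, 0], [0, 0, -0.05, 0], [0, 0, -0.04, 0], [0.04, 0.044, 0, 0], [0.04, 0.044, 0, 0], [0.04, 0.044, 0, 0], [0.04, 0.044, 0, 0], [0.04, 0.044, 0, 0], [0.04, 0.044, 0, 0], [0.04, 0.044, 0, 0], [0.04, 0.044, 0, 0], [0.04, 0.044, 0, 0], [0.037, 0.043, 0, 0], [0, 0, 0, 0.14], [0, 0, 0, 0.14], [0, 0, 0, 0.14], [0, 0, 0, 0]]])

```text
time_s: 2.38
tcp_pos: [0.4382, 0.0031, 0.4322]
ee_rot: [[0.66, -0.751, -0.0], [-0.751, -0.66, 0.0], [-0.0, -0.0, -1.0]]
wrist_force: [-0.2, 0.3, -0.3]
gripper_width: 1.003
gripper_force: 0.0
```

```bash
cat >> h.py <<'E'
def to(x,y,yaw=None):
    "tool shift to world x,y; yaw = world angle of tool y, deg"
    s=sense();R=s['ee_rot'];d=R.T@(np.array([x,y,s['tcp_pos'][2]])-s['tcp_pos']);ya=np.degrees(np.arctan2(R[1,1],R[0,1]))
    print('t',s['time_s'],'tcp',s['tcp_pos'].round(4),'tooly',ya.round(1),'j',np.round(s['joints'],1),'F',np.round(s['wrist_force'],1),'shift',d.round(4))
    if yaw is not None: print('turn',np.radians(((ya-yaw+90)%180)-90).round(3))
E
python3 - <<'E'
from h import *
to(.438,.004,221); m=camera_model('wrist'); im=capture('wrist'); crop('wrist',0,0,560,420,1.4,'w1',im)
print(proj('wrist',[.438,.004,.31],m))
E
```

```text
t 2.375 tcp [0.4382 0.0031 0.4322] tooly -138.7 j [ 21.8  -1.   -8.7  -0.  -82.3  19.6] F [-0.2  0.3 -0.3] shift [-0.0008 -0.0004  0.    ]
turn 0.006
[274.79995334 231.01291141]
```

View pics/w1.png

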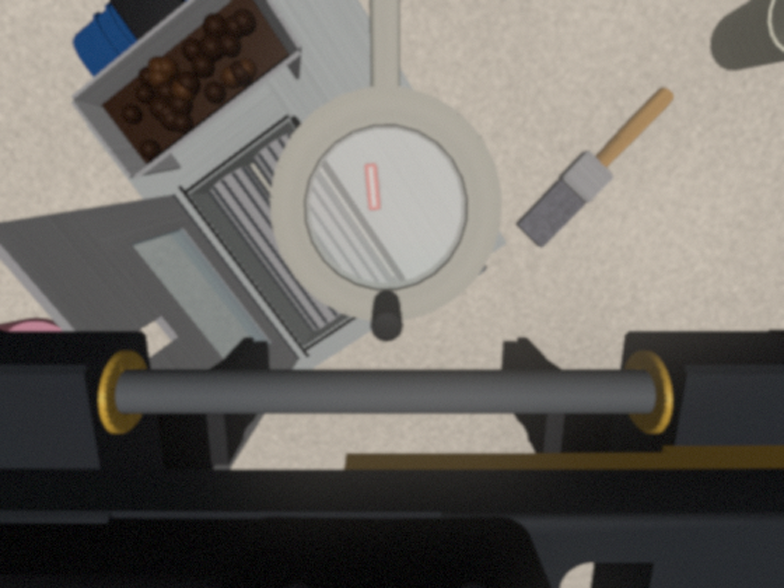

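The wrist view shows the pin top at (387,325) of the 1.4× picture, i.e. (276,232), where predicted. Going down to cage it, then swing along the arc.

>>> jog_arm(rows=[[[0, 0, 0.03, 0], [0, 0, 0.03, 0], [0, 0, 0.027, 0], [0, 0, 0, 0]]])

```text
time_s: 2.92
tcp_pos: [0.4374, 0.003, 0.3436]
ee_rot: [[0.661, -0.751, -0.004], [-0.751, -0.661, -0.001], [-0.002, 0.004, -1.0]]
wrist_force: [-0.1, 0.0, 0.2]
gripper_width: 0.997
gripper_force: 0.0
```

>>> jog_arm(rows=[[[0, 0, 0, 0], [0, 0, 0, 0], [0, 0, 0, 0], [0, 0, 0, 0], [0.0015, 0.03, 0, -0.1], [0.0015, 0.03, 0, -0.1], [0.0015, 0.03, 0, -0.1], [0.0015, 0.03, 0, -0.1], [0, 0, 0, 0]]], claw=0.35)

```text
time_s: 4.05
tcp_pos: [0.3653, -0.0927, 0.3456]
ee_rot: [[0.899, -0.438, 0.001], [-0.438, -0.899, 0.0], [0.001, -0.0, -1.0]]
wrist_force: [0.0, -0.3, -0.6]
gripper_width: 0.355
gripper_force: 0.0
```

>>> jog_arm(rows=[[[0.0015, 0.03, 0, -0.1], [0.0015, 0.03, 0, -0.1], [0.0015, 0.03, 0, -0.1], [0.0015, 0.03, 0, -0.1], [0.0015, 0.03, 0, -0.1], [0.0015, 0.03, 0, -0.1], [0.0015, 0.03, 0, -0.1], [0.0015, 0.03, 0, -0.1], [0.0015, 0.03, 0, -0.1], [0, 0, 0, 0], [0, 0, 0, 0]]])

```text
time_s: 5.42
tcp_pos: [0.366, -0.3527, 0.3449]
ee_rot: [[0.901, 0.433, -0.001], [0.433, -0.901, 0.0], [-0.0, -0.001, -1.0]]
wrist_force: [-0.0, -1.2, -0.2]
gripper_width: 0.347
gripper_force: 0.3
```

>>> jog_arm(rows=[[[0, 0, -0.03, 0], [0, 0, -0.03, 0], [0, 0, -0.03, 0], [0.041, -0.0385, 0, 0], [0.041, -0.0385, 0, 0], [0.041, -0.0385, 0, 0], [0.041, -0.0385, 0, 0], [0.041, -0.0385, 0, 0], [0.04, -0.0385, 0, 0], [0, 0, 0, 0.175], [0, 0, 0, 0.175], [0, 0, 0, 0.175], [0, 0, 0, 0.175], [0, 0, 0, 0.175], [0, 0, 0, 0.175], [0, 0, 0, 0.17], [0, 0, 0.04, 0], [0, 0, 0.04, 0], [0, 0, 0.04, 0], [0, 0, 0, 0]]])

```text
time_s: 7.92
tcp_pos: [0.4841, -0.0384, 0.3131]
ee_rot: [[0.717, -0.697, -0.006], [-0.697, -0.717, -0.001], [-0.004, 0.005, -1.0]]
wrist_force: [0.8, -0.9, 0.9]
gripper_width: 0.351
gripper_force: 0.0
```

Run:
```python
from h import *
to(.487,-.038,226); m=camera_model('wrist'); im=capture('wrist'); np.save('m.npy',m,allow_pickle=True)
print('pred',proj('wrist',[.4866,-.0383,.156],m))
t=capture('top'); a=im[100:420,100:500]; 
b=cv2.resize(t[130:290,200:400],(400,320)); 
cv2.imwrite('pics/c2.png',cv2.resize(np.hstack([im[100:400,130:430],cv2.resize(t[140:290,200:350],(300,300))]),None,fx=1.33,fy=1.33,interpolation=cv2.INTER_CUBIC)[:,:,::-1])
```

```text
t 7.925 tcp [ 0.4841 -0.0384  0.3131] tooly -134.2 j [ 14.7   7.6 -16.3  -0.  -66.5  31.2] F [ 0.8 -0.9  0.9] shift [ 0.0018 -0.0023 -0.    ]
turn -0.003
pred [272.09117298 214.11101442]
```

View pics/c2.png

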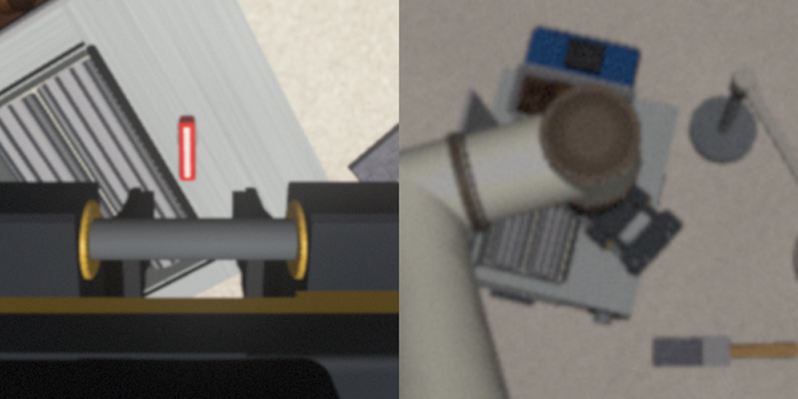

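The wrist view shows the wing centre at (187,152) of the crop (pixel (270.6,214.3)), within 2 px of the prediction and aligned with the fingers. The top half shows the lamp swung clear, but an arm link above the cover, so I check its clearance from the side.

Run:
```python
from h import *
crop('side',120,40,280,210,2.8,'s2')
```

```text
(no output)
```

View pics/s2.png

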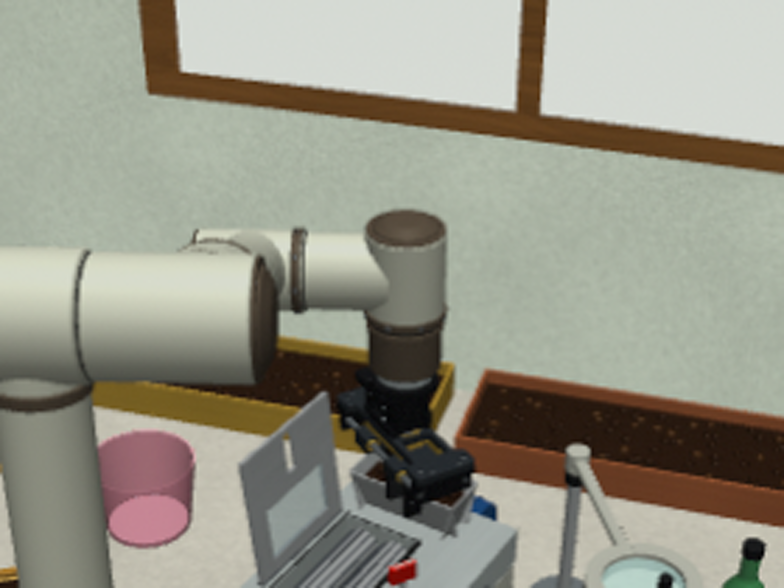

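Links stay some 80 mm above the cover after descent. Go down, grip the wing.

>>> jog_arm(rows=[[[0.002, -0.002, 0, 0], [0, 0, 0.03, 0], [0, 0, 0.03, 0], [0, 0, 0.03, 0], [0, 0, 0.02, 0], [0, 0, 0, 0]]])

```text
time_s: 8.82
tcp_pos: [0.489, -0.0387, 0.2049]
ee_rot: [[0.717, -0.697, -0.002], [-0.697, -0.717, -0.0], [-0.001, 0.001, -1.0]]
wrist_force: [0.4, -0.5, 0.8]
gripper_width: 0.352
gripper_force: 0.0
```

>>> jog_arm(rows=[[[0, 0, 0, 0], [0, 0, 0, 0], [0, 0, 0, 0], [0, 0, 0, 0], [0, 0, 0, 0]]], claw=0)

```text
time_s: 9.45
tcp_pos: [0.489, -0.0391, 0.2062]
ee_rot: [[0.718, -0.697, 0.0], [-0.697, -0.718, -0.001], [0.001, 0.0, -1.0]]
wrist_force: [-3.0, -3.2, 6.0]
gripper_width: 0.109
gripper_force: 30.0
```

Run:
```python
from h import *
to(.487,-.038,166);s=sense();print(s['gripper_width'],s['gripper_force'],s['moment'])
```

```text
t 9.45 tcp [ 0.489  -0.0391  0.2062] tooly -134.1 j [ 14.5  14.  -25.1   0.1 -50.9  31.3] F [-3.  -3.2  6. ] shift [-0.0022  0.0006 -0.    ]
turn 1.045
0.10932004575792234 29.99342679977417 [-0.61076816  0.66909054 -0.00881993]
```

>>> jog_arm(rows=[[[0, 0, 0, 0.15], [0, 0, 0, 0.15], [0, 0, 0, 0.15], [0, 0, 0, 0.15], [0, 0, 0, 0.15], [0, 0, 0, 0.15], [0, 0, 0, 0.145], [0, 0, 0, 0], [0, 0, 0, 0], [0, 0, 0, 0]]])

```text
time_s: 10.7
tcp_pos: [0.4877, -0.0395, 0.2062]
ee_rot: [[-0.243, -0.97, -0.003], [-0.97, 0.243, -0.001], [0.002, 0.003, -1.0]]
wrist_force: [-5.7, -2.4, 8.7]
gripper_width: 0.112
gripper_force: 30.0
```

>>> jog_arm(rows=[[[0, 0, 0, 0], [0, 0, 0, 0], [0, 0, 0, 0], [0, 0, -0.03, 0], [0, 0, -0.03, 0], [0, 0, -0.03, 0], [0, 0, -0.03, 0], [0, 0, 0, 0]]], claw=0.35)

```text
time_s: 11.7
tcp_pos: [0.4902, -0.0384, 0.3277]
ee_rot: [[-0.242, -0.97, 0.006], [-0.97, 0.242, 0.001], [-0.002, -0.005, -1.0]]
wrist_force: [0.2, 0.0, -1.3]
gripper_width: 0.351
gripper_force: 0.0
```

Run:
```python
from h import *
to(.487,-.038,166); m=camera_model('wrist'); im=capture('wrist')
print('pred',proj('wrist',[.4866,-.0383,.156],m))
crop('wrist',200,140,150,120,5,'w3',im)
p=[.5327,.0017,-.2452];c,s=np.cos(p[2]),np.sin(p[2])
print([ (proj('wrist',[p[0]+c*-.035-s*y,p[1]+s*-.035+c*y,.156],m)-[200,140])*5 for y in(-.068,-.032)])
```

```text
t 11.7 tcp [ 0.4902 -0.0384  0.3277] tooly 166.0 j [ 14.5   7.3 -14.5   0.  -67.9 -28.5] F [ 0.2  0.  -1.3] shift [ 0.0004  0.0032 -0.    ]
turn -0.0
pred [280.24185581 210.90288867]
[array([401.65827604, 247.27024027]), array([400.64099391, 458.28188134])]
```

View pics/w3.png

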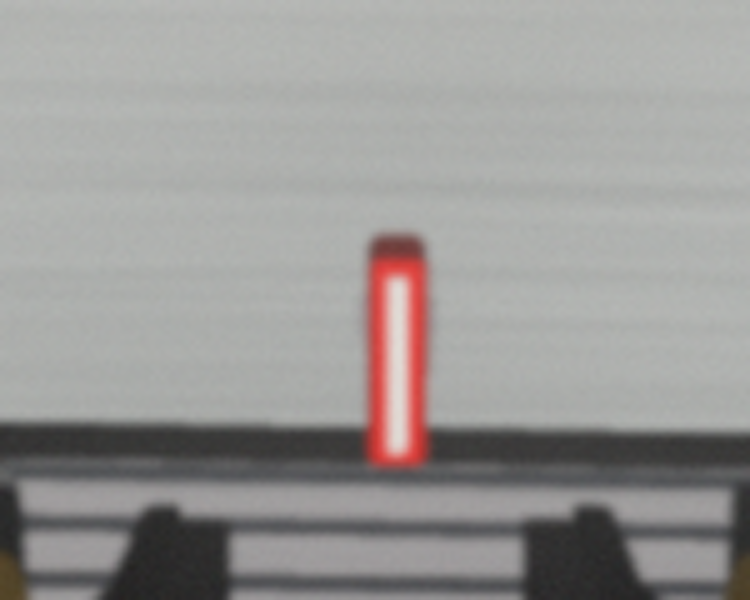

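The crop shows the wing standing vertical at column 398, parallel to the tool and square to the seal strip: aligned. Now go up, over behind the cover, with fingers open to straddle the slot.

>>> jog_arm(rows=[[[0, 0.003, -0.04, 0], [0, 0, -0.04, 0], [-0.04, 0, 0, 0], [-0.04, 0, 0, 0], [-0.04, 0, 0, 0], [-0.04, 0, 0, 0], [-0.05, 0, 0, 0], [0, 0, 0, 0], [0, 0, 0.03, 0], [0, 0, 0.03, 0], [0, 0, 0, 0], [0, 0, 0, 0]]], claw=1)

```text
time_s: 13.25
tcp_pos: [0.5375, 0.1654, 0.3462]
ee_rot: [[-0.243, -0.97, 0.001], [-0.97, 0.243, -0.0], [-0.0, -0.001, -1.0]]
wrist_force: [0.2, 0.6, 0.6]
gripper_width: 0.997
gripper_force: 0.0
```

```bash
cat >> h.py <<'E'
def st():
    s=sense();c,q=np.cos(-.2452),np.sin(-.2452);d=s['tcp_pos'][:2]-[.5327,.0017]
    return np.array([c*d[0]+q*d[1],-q*d[0]+c*d[1],s['tcp_pos'][2]-.0697]),s
E
python3 - <<'E'
from h import *
np.set_printoptions(precision=4,suppress=True)
L,s=st();print('tip local',L,s['time_s'],s['wrist_force'],s['joints'])
th=np.linspace(1.65,0,23);y=.1045-.16*np.cos(th)+.006*np.sin(th);z=.12+.16*np.sin(th)+.006*np.cos(th)
P=np.c_[-y,-z];print('first',y[0]-L[1],z[0]-L[2]);print(np.c_[th[1:],y[1:],z[1:],np.diff(P,axis=0)*1000].round(3))
crop('side',120,40,280,210,2.8,'s3')
E
```

```text
tip local [-0.0351  0.16    0.2765] 13.25 [0.2424 0.5921 0.6269] [ 33.6376  13.9629  -3.4185   0.0486 -72.5596 -47.7006]
first -0.03686518546026356 0.002552839093389936
[[ 1.575  0.111  0.28  11.968 -0.95 ]
 [ 1.5    0.099  0.28  12.006 -0.05 ]
 [ 1.425  0.087  0.279 11.976  0.849]
 [ 1.35   0.075  0.277 11.878  1.744]
 [ 1.275  0.064  0.275 11.714  2.63 ]
 [ 1.2    0.052  0.271 11.484  3.5  ]
 [ 1.125  0.041  0.267 11.19   4.351]
 [ 1.05   0.03   0.262 10.832  5.177]
 [ 0.975  0.02   0.256 10.414  5.974]
 [ 0.9    0.01   0.249  9.937  6.737]
 [ 0.825  0.     0.242  9.404  7.463]
 [ 0.75  -0.008  0.233  8.819  8.147]
 [ 0.675 -0.017  0.225  8.183  8.785]
 [ 0.6   -0.024  0.215  7.502  9.373]
 [ 0.525 -0.031  0.205  6.779  9.909]
 [ 0.45  -0.037  0.195  6.017 10.389]
 [ 0.375 -0.042  0.184  5.222 10.811]
 [ 0.3   -0.047  0.173  4.397 11.171]
 [ 0.225 -0.05   0.162  3.548 11.469]
 [ 0.15  -0.053  0.15   2.678 11.703]
 [ 0.075 -0.055  0.138  1.794 11.871]
 [ 0.    -0.056  0.126  0.899 11.972]]
```

View pics/s3.png

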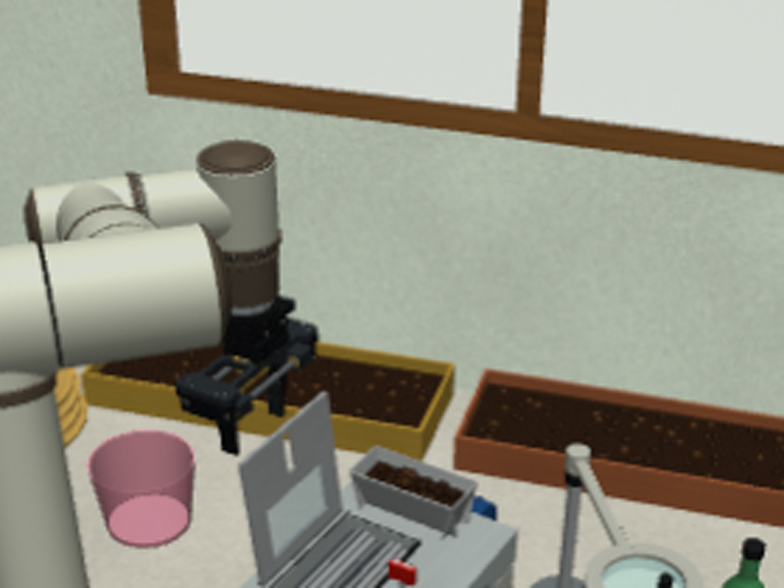

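The side view shows both fingers behind the cover's outer face, body above its edge. Pushing along the arc, half-way first.

>>> jog_arm(rows=[[[0.013, 0, -0.001, 0], [0.012, 0, -0.001, 0], [0.012, 0, 0, 0], [0.012, 0, -0.001, 0], [0.012, 0, 0, 0], [0.012, 0, 0.001, 0], [0.012, 0, 0.002, 0], [0.0115, 0, 0.0025, 0], [0.0115, 0, 0.0035, 0], [0.011, 0, 0.0045, 0], [0.011, 0, 0.005, 0], [0.0105, 0, 0.006, 0], [0.01, 0, 0.0065, 0], [0.0095, 0, 0.0075, 0], [0, 0, 0, 0]]])

```text
time_s: 15.18
tcp_pos: [0.4978, 0.0096, 0.3091]
ee_rot: [[-0.243, -0.97, -0.002], [-0.97, 0.243, -0.001], [0.002, 0.001, -1.0]]
wrist_force: [0.4, -0.6, 0.3]
gripper_width: 0.997
gripper_force: 0.0
```

Run:
```python
from h import *
L,s=st();print('tip local',L,s['time_s'],s['wrist_force'],s['moment'])
crop('side',120,40,280,210,2.8,'s4')
```

```text
tip local [-0.03580767 -0.00085593  0.23936709] 15.175 [ 0.35483978 -0.64058212  0.30383406] [ 0.05051712 -0.05535291 -0.06194673]
```

View pics/s4.png

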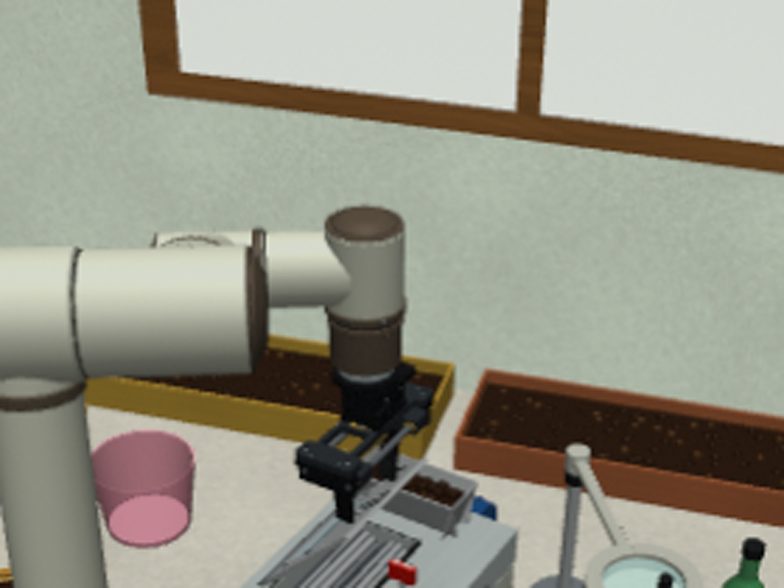

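The cover follows the fingers at about 0.8 rad. Continuing to just above the seal.

>>> jog_arm(rows=[[[0.0085, 0, 0.0055, 0], [0.008, 0, 0.009, 0], [0.0075, 0, 0.0095, 0], [0.007, 0, 0.01, 0], [0.006, 0, 0.0105, 0], [0.005, 0, 0.011, 0], [0.0045, 0, 0.011, 0], [0.0035, 0, 0.0115, 0]]])

```text
time_s: 16.23
tcp_pos: [0.4859, -0.0383, 0.2309]
ee_rot: [[-0.243, -0.97, -0.0], [-0.97, 0.243, -0.0], [0.0, 0.0, -1.0]]
wrist_force: [-0.3, 0.5, 0.9]
gripper_width: 1.002
gripper_force: 0.4
```

>>> jog_arm(rows=[[[0.0015, 0, 0.006, 0], [0.0015, 0, 0.006, 0], [0.001, 0, 0.006, 0], [0.001, 0, 0.006, 0]]])

```text
time_s: 16.73
tcp_pos: [0.4849, -0.0427, 0.2075]
ee_rot: [[-0.242, -0.97, 0.0], [-0.97, 0.242, 0.0], [-0.0, -0.0, -1.0]]
wrist_force: [0.7, 1.1, 1.0]
gripper_width: 1.003
gripper_force: 0.4
```

Run:
```python
from h import *
L,s=st();print('tip local',L,s['time_s'],s['wrist_force'],s['moment'])
```

```text
tip local [-0.03555554 -0.05471775  0.13775988] 16.725 [0.65841213 1.10365646 0.96536307] [0.2230679  0.06412184 0.04094814]
```

>>> jog_arm(rows=[[[0, 0, 0.003, 0], [0, 0, 0.003, 0], [0, 0, 0.003, 0], [0, 0, 0.002, 0], [0, 0, 0, 0]]])

```text
time_s: 17.35
tcp_pos: [0.4847, -0.0433, 0.1977]
ee_rot: [[-0.242, -0.97, -0.0], [-0.97, 0.242, -0.001], [0.001, -0.0, -1.0]]
wrist_force: [-2.3, -1.0, 7.2]
gripper_width: 1.001
gripper_force: 3.6
```

>>> jog_arm(rows=[[[0, 0, 0.002, 0], [0, 0, 0, 0], [0, 0, 0, 0]]])

```text
time_s: 17.73
tcp_pos: [0.4847, -0.0434, 0.1961]
ee_rot: [[-0.242, -0.97, -0.0], [-0.97, 0.242, -0.001], [0.001, -0.0, -1.0]]
wrist_force: [-3.1, -1.5, 9.5]
gripper_width: 0.998
gripper_force: 4.8
```

>>> jog_arm(rows=[[[0, 0, 0.002, 0], [0, 0, 0, 0], [0, 0, 0, 0]]])

```text
time_s: 18.1
tcp_pos: [0.4847, -0.0434, 0.1959]
ee_rot: [[-0.242, -0.97, 0.0], [-0.97, 0.242, -0.002], [0.002, -0.001, -1.0]]
wrist_force: [-7.7, -0.3, 21.5]
gripper_width: 1.0
gripper_force: 10.3
```

>>> jog_arm(rows=[[[0, 0, 0.002, 0], [0, 0, 0, 0], [0, 0, 0, 0]]])

```text
time_s: 18.48
tcp_pos: [0.4847, -0.0434, 0.1957]
ee_rot: [[-0.241, -0.97, 0.001], [-0.97, 0.241, -0.002], [0.002, -0.001, -1.0]]
wrist_force: [-11.4, 1.9, 32.3]
gripper_width: 1.001
gripper_force: 15.9
```

>>> jog_arm(rows=[[[0, 0, 0.002, 0], [0, 0, 0, 0], [0, 0, 0, 0]]])

```text
time_s: 18.85
tcp_pos: [0.4848, -0.0434, 0.1955]
ee_rot: [[-0.241, -0.971, 0.001], [-0.971, 0.241, -0.003], [0.002, -0.002, -1.0]]
wrist_force: [-15.2, 3.0, 42.5]
gripper_width: 0.998
gripper_force: 21.5
```

>>> jog_arm(rows=[[[0, 0, -0.002, 0], [0, 0, 0, 0], [0, 0, 0, 0], [0, 0, 0, 0]]])

```text
time_s: 19.35
tcp_pos: [0.4848, -0.0434, 0.1958]
ee_rot: [[-0.241, -0.971, 0.001], [-0.971, 0.241, -0.002], [0.002, -0.001, -1.0]]
wrist_force: [-11.3, 0.8, 31.8]
gripper_width: 1.002
gripper_force: 15.9
```

Run:
```python
from h import *
L,s=st();print(L,s['wrist_force']);print(finish_job())
```

```text
[-0.03554244 -0.05536447  0.12605844] [-11.27220674   0.77125193  31.81045022]
the job is handed in; nothing more can be done
None
```

I swung the lamp clear, lined the red button up with the slot, then folded the cover down over it. I handed in at 19.4 s with the arm holding the cover flat at about 32 N; the flat position comes from the fingertip height (126 mm) and the force, as I took no picture of the shut cover.

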